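Slide two reject caps through the flap of the locked reject box

ROBOT

A 6-joint arm with a two-finger parallel gripper is mounted at the origin on a cart in front of the work surface, level with it; the furniture and walls round the work are solid. World frame = base frame: x ahead of the robot, y to its left, z up, the work surface at z = 0. Lengths are in m, angles in rad, forces in N, time in s.
With the tool pointing down it reaches from about 0.3 to 0.775 m from the base axis. Payload 14.6 kg.
Tool frame: the origin (TCP) lies between the finger pads; the fingertips stand 8 mm ahead of it and the grasp point (between the pads) lies 11 mm behind it (ctrl.tip_reach is the distance from the TCP to the fingertips, in m); y points along the fingers, z is the direction in which the jaws open and shut, and the axes are right-handed (so a half turn about y gives the same grasp; the last joint's range is limited). The gripper opens to 94 mm and grips with 3 to 60 N. Pads are 16 mm wide; open, the fingers measure 119 mm over their backs; the gripper's body (75 mm by 177 mm) begins 78 mm behind the grasp point.
Start: joints at [-1.31, 0.3, 1.521, -0, 1.321, -0.067], TCP at [0.177, -0.521, 0.213] pointing down, gripper open.
Joint ranges: [-3.03, 3.03], [-0.79, 2.21], [0.23, 2.52], [-1.04, 4.18], [0, 3.07], [-2.55, 2.55]. Speed limits (rad/s): [2.22, 2.22, 2.57, 3.14, 3.14, 3.14].

INTERFACE

Orientations are given as [roll, pitch, yaw] about the fixed x, y, z axes, in that order (R = Rz(yaw) Ry(pitch) Rx(roll)).
In Python, from station import ctrl gives the robot as it stands.
- The arm moves only by the tool play_rows, never from a script. Its arguments are lists of equal length, an entry for each row: "twist": the turn, a rotation vector about the world's x, y, z as a fraction of full scale, a list of three; "travel": the shift along the world's x, y, z as a fraction of full scale, a list of three; "grip": the gripper's target within -1 to 1 (shut at 1, half-way at 0, fully open at -1). A call has 1 to 12 rows; each row shifts and turns the commanded pose from where the row before left it; what a row does not reach is not made up. Full scale, the value 1, is 5 cm for a shift and 90 degrees for a turn. A row lasts 1/10 s, in which the tool goes at most 50 mm and 8.59 degrees, less where a joint would pass 70% of its speed; a pose out of reach is approached as far as the arm can. A call with a number of a shift or a turn outside -1 to 1 is refused whole. A call with a gripper value outside its range is refused whole. The fingers move at their own pace and stop on an object; "force" is the grip in N (left out, the last holds). Time passes only in rows, so rows that do not move let the fingers close. It gives the time, the measured TCP pose, the force and the opening at its end, in the units of the state.
- ctrl.get_obs(): the state, without advancing time (a new reading comes with each control period).
- ctrl.camera(name): name is "scene" or "top" or "wrist"; returns a dict with "img" (384x512x3 uint8, red, green, blue), "vfov" (degrees; the focal length in pixels is half the picture's height over the tangent of half this angle, whatever the lens; pixels are square), "cx", "cy" (the principal point, pixels), "rvec" (rotation vector, rad) and "tvec" (3), from world to camera coordinates, as OpenCV has them. Camera axes: x right, y down, z forward; pixel columns grow to the right and rows downward; lengths in m; the calibration is good to about 2 mm. A picture is of the moment at which its call begins. There is no depth.
- ctrl.hand_in(): hands the job in, once; it reports no verdict.
Trained networks look in a picture, given as the dict that the camera call returned (one of the last four; its "shot" number tells which), for a name from the list of things; names that differ only in an ending like _2 or _b are one class to them, and where a whole thing is asked for, a point or a joint stands for the part that bears it (a point fixed in the world has none). Each returns a list of dicts, best first, with "confidence" (0 to 1); they miss things now and then, are a little off and sometimes report something else, mostly with a low value. They report only what shows in the picture. A call takes as long as a camera call. They do not tell look-alikes from the thing itself.
- ctrl.boxes_of(name, picture): "point" ([column, row] in pixels, amid what is visible of it).
- ctrl.trace(name, picture): "pixels" (384x512 bool, what is visible of it) and "point" ([column, row] in pixels, amid what is visible of it).
The state is a dict: "time_s": time; "qpos": joint angles; "joint_vel": joint speeds; "tau": joint torques, N m; "ee_pos": TCP position; "eef_rot": TCP orientation; "force": force on the tool from outside, world axes, zero at the start; "moment": the same for the moment, N m; "grip_width": finger opening in m.
Only numpy, scipy, OpenCV 4.12 (cv2) and the standard library are available. Lean on these libraries where they do the work, as an engineer would, in place of code of your own. Each camera call takes 0.05 s, during which the arm holds its last target.

TASK

Two rejected black screw caps stand one behind the other on the steel lane of the red reject box. With the closed fingertips, push the front cap along the lane and through the hanging flap until it drops into the box, and draw back so that the flap falls shut (its counter takes one swing per cap); then do the same with the rear cap. Push the caps only, never pinch or lift them, and leave everything else on the table where it is.

Things in the scene. Friction and masses are not known exactly. Their poses are not given: they have to be found in the camera images.
- reject_box: Red sheet-metal reject box, clear side windows, fixed to the table; a raised straight steel lane leads to its mouth. Origin: on the table (z = 0) below the flap's pivots, on the lane's centre line. +x points along the lane into the box, +y to the left as one faces the box, z up. All coordinates 'of the box' are in this frame. The housing is 112 mm wide, x = -3 to 101 mm, roof top z = 155 mm.
- lane_entry (a point): Middle of the lane's floor at its open near end (x = -202 mm, z = 110 mm of the box). The lane is level and straight from here to the sill, 38 mm wide inside; its walls rise 14 mm above its floor and flare a little at the entry.
- sill (a point): Middle of the lane floor's far edge (x = -2 mm, z = 110 mm of the box), right under the flap. Past it a steep plate drops to the bin, whose floor slopes down to the back: a cap falls in once it is wholly past the sill. The mouth lies between red cheeks 51 mm apart, up to z = 157 mm, and is open at the top by a notch in the roof as far as x = 21 mm. A black counter sits left of the mouth, up to z = 134 mm.
- flap (a joint): Yellow plastic flap, 48 mm wide, z = 114 to 137 mm of the box, 8 g, hung from pivots at x = 0, z = 150 mm on two thin steel straps 42 mm apart: a fingertip fits between them and can follow a cap to x = 10 mm. 0 = shut, hanging 6 degrees inward of plumb; grows (rad, to 1.6) as the edge swings up into the box, about 1.1 over a cap. Opens inwards only; falls shut by its weight.
- flap_edge (a point): Middle of the flap's lower edge (a rounded bead of 5 mm diameter). Shut: x = 3.5 mm, z = 117 mm of the box, 7 mm above the lane's floor.
- cap_front: Black plastic screw cap, 33 mm in diameter, 26 mm high, standing on the lane: the one nearer the flap, its axis at x = -50 to -30 mm of the box. Origin: centre of its underside, z up.
- cap_rear: The same kind of cap on the same lane, farther from the flap, its axis at x = -165 to -130 mm of the box; at least 47 mm of free lane lie between the two. Origin: centre of its underside.
- cap_front_mid (a point): Middle of cap_front, 13 mm above the centre of its underside, on its axis.
- cap_rear_mid (a point): Middle of cap_rear, 13 mm above the centre of its underside, on its axis.
- labelled_bottle: Bystander: blue bottle with a paper label and black cap, 74 mm in diameter, 213 mm tall, standing loose. Origin: centre of its underside.
- tape: Bystander: brown roll of tape, 73 mm in diameter, 48 mm high, lying flat. Origin: centre of its underside.
- wrench: Bystander: white cap wrench, 54 x 164 x 16 mm, lying flat along its y axis. Origin: centre of its underside.
- good_cap: Bystander: a good black cap standing on the table itself, 33 mm in diameter, 26 mm high; it does not go into the box. Origin: centre of its underside.
- squeegee: Bystander: blue label squeegee, 70 x 100 x 10 mm, lying flat. Origin: centre of its underside.
- red_marker: Bystander: white and red felt marker, 15 x 144 x 17 mm, lying along its y axis. Origin: centre of its underside.
Things that resemble listed ones, but are neither listed nor needed, are in the scene too. What is shaped like the cap_front but purple is not meant. Leave any blue or pink look-alike of the cap_rear alone.

How it is judged:
By the outcome, as a careful person would: the job done as asked, in the order asked, and still so for the second after the job is handed in, with the robot touching nothing.
It also fails if it takes over 51 s, if anything falls off the work surface, if the arm or the gripper's body presses on something with over 40 N, if the wrist force passes 120 N, or if a joint passes its speed limit or range.

## Working session

There is one attempt and no reset: what is moved stays moved. The work goes in short steps, Python scripts to look and compute and a tool call to move; the robot and the scene stay as the last step left them, time stands still between calls to the robot, and variables do not carry over. Pictures are saved under pics/ and viewed, and the job is handed in when it is done.

Besides the shell and the picture viewer there is one more tool, called after ">>>" by a JSON object that holds its "method" and its "body", one argument or row to a line. play_rows: Moves the arm, as the interface text tells. Its arguments: {"type":"object","properties":{"twist":{"type":"array"},"travel":{"type":"array"},"grip":{"type":"array"},"force":{"type":"number"}},"required":["twist","travel","grip"]}

```bash
mkdir -p pics; ls; cat > h.py <<'E'
import numpy as np, cv2
from station import ctrl
def K(p):
    f=p["img"].shape[0]/2/np.tan(np.radians(p["vfov"])/2)
    return np.array([[f,0,p["cx"]],[0,f,p["cy"]],[0,0,1]])
def proj(p,X):
    return cv2.projectPoints(np.array(X,float).reshape(-1,3),np.array(p["rvec"],float),np.array(p["tvec"],float),K(p),None)[0].reshape(-1,2)
def ray(p,uv):
    R=cv2.Rodrigues(np.array(p["rvec"],float))[0]; t=np.array(p["tvec"],float)
    d=R.T@(np.linalg.inv(K(p))@np.array([uv[0],uv[1],1.])); return -R.T@t,d/np.linalg.norm(d)
def atz(p,uv,z):
    c,d=ray(p,uv); return c+d*(z-c[2])/d[2]
def tri(obs):
    A=np.zeros((3,3));b=np.zeros(3)
    for p,uv in obs:
        c,d=ray(p,uv);M=np.eye(3)-np.outer(d,d);A+=M;b+=M@c
    X=np.linalg.solve(A,b); return X,[np.linalg.norm(proj(p,X)[0]-uv) for p,uv in obs]
def save(p,name,im=None):
    cv2.imwrite("pics/"+name,cv2.cvtColor(p["img"] if im is None else im,cv2.COLOR_RGB2BGR))
E
python3 - <<'E'
from h import *
np.set_printoptions(precision=4,suppress=True)
print(ctrl.get_obs())
for n in ["scene","top","wrist"]:
    p=ctrl.camera(n); save(p,n+"0.png")
    print(n,p["vfov"],p["cx"],p["cy"],ray(p,(256,192)))
    for o in ["reject_box","cap_front","cap_rear","flap","flap_edge","sill","lane_entry","cap_front_mid","cap_rear_mid","labelled_bottle"]:
        print(o,[(np.round(d["point"],1).tolist(),round(float(d["confidence"]),2)) for d in ctrl.boxes_of(o,p)])
E
```

```text
pics
{'time_s': 0.0, 'qpos': array([-1.3096,  0.3005,  1.5216,  0.    ,  1.3207, -0.0666]), 'joint_vel': array([ 0.0009, -0.0003,  0.0009,  0.0009,  0.0015,  0.0003]), 'tau': array([  0.0017, -53.1811, -35.2743,   0.0709,   0.0243,  -0.0001]), 'ee_pos': array([ 0.177 , -0.5205,  0.2129]), 'eef_rot': array([-1.5719,  0.0001, -2.8138]), 'force': array([-0.3327, -0.4493, -0.4822]), 'moment': array([-0.0315, -0.0105,  0.0003]), 'grip_width': 0.09416544797567293}
scene 52.066359519244884 252.26857682978385 191.94559817346467 (array([0.1646, 0.5693, 0.8461]), array([ 0.3084, -0.6384, -0.7052]))
reject_box [([230.3, 170.7], 0.62)]
cap_front [([223.1, 216.4], 0.69), ([275.7, 196.6], 0.49)]
cap_rear [([250.0, 194.5], 0.72), ([309.0, 224.9], 0.57), ([288.1, 217.8], 0.46), ([228.2, 167.1], 0.28)]
flap [([251.4, 192.4], 0.44), ([229.6, 162.5], 0.41)]
flap_edge []
sill [([229.3, 168.2], 0.57)]
lane_entry [([229.0, 171.0], 0.87), ([254.4, 194.4], 0.21)]
cap_front_mid [([220.3, 216.8], 0.66), ([237.7, 173.3], 0.63)]
cap_rear_mid [([252.3, 192.8], 0.67), ([309.5, 224.3], 0.48), ([284.8, 222.1], 0.46)]
labelled_bottle []
top 52.74510081144354 258.68185491583756 188.15486793037837 (array([ 0.3588, -0.0773,  1.2263]), array([ 0.0954, -0.0025, -0.9954]))
reject_box [([285.0, 143.5], 0.74)]
cap_front [([247.7, 163.2], 0.64), ([175.2, 130.6], 0.39)]
cap_rear [([270.3, 237.4], 0.53)]
flap [([358.2, 217.3], 0.49)]
flap_edge [([282.7, 147.0], 0.42), ([221.9, 132.8], 0.28)]
sill [([286.6, 146.2], 0.8)]
lane_entry [([285.2, 147.1], 0.58)]
cap_front_mid [([290.4, 195.9], 0.64), ([246.9, 160.2], 0.48)]
cap_rear_mid [([257.0, 182.4], 0.63)]
labelled_bottle [([175.4, 133.7], 0.79)]
wrist 69.64400574344221 258.6402730973392 190.56929090863272 (array([ 0.2435, -0.4987,  0.3852]), array([-0.2399, -0.07  , -0.9683]))
reject_box []
cap_front []
cap_rear []
flap []
flap_edge []
sill []
lane_entry []
cap_front_mid []
cap_rear_mid []
labelled_bottle []
```

View pics/scene0.png

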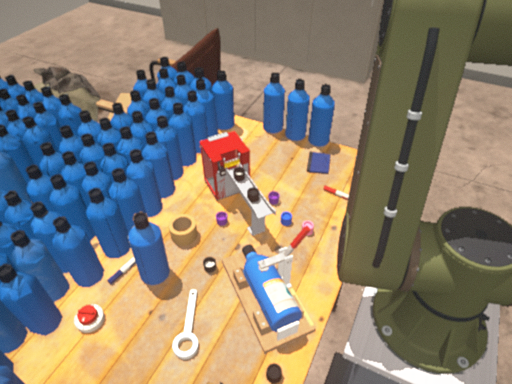

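View pics/top0.png

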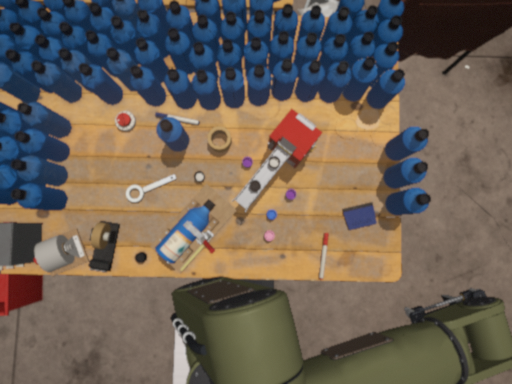

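```bash
python3 - <<'E'
import cv2
a=cv2.imread("pics/scene0.png")[120:250,170:340];cv2.imwrite("pics/scene0z.png",cv2.resize(a,None,fx=4.5,fy=4.5,interpolation=2))
a=cv2.imread("pics/top0.png")[90:250,200:340];cv2.imwrite("pics/top0z.png",cv2.resize(a,None,fx=3.7,fy=3.7,interpolation=2))
E
```

```text
(no output)
```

View pics/scene0z.png

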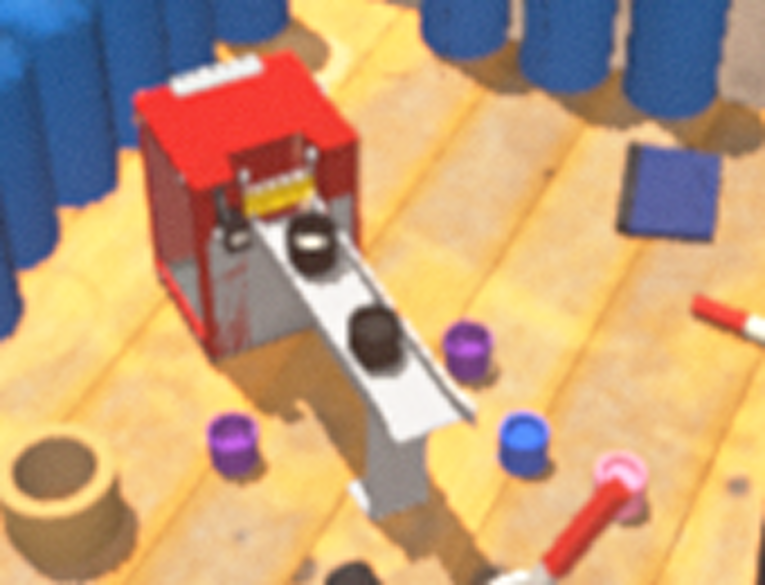

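View pics/top0z.png

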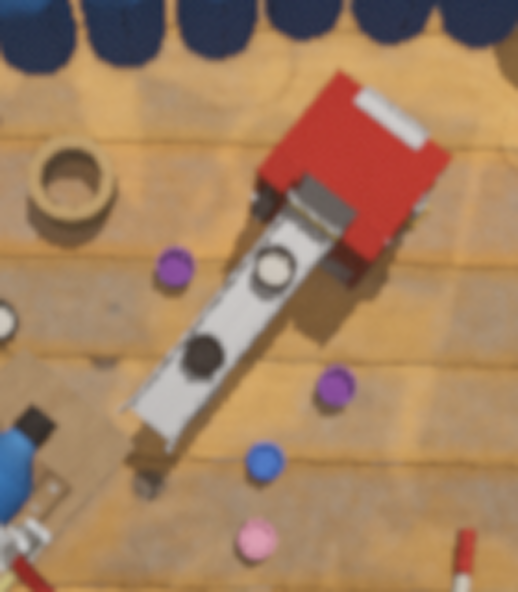

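Both views show the lane running up-right to the red box. In `top`, the front cap is at about (274,162) and the rear at (255,186). In `scene`, they are at (239,173) and (253,194). Next I'll fit the box pose from its corners in both views and find the caps from dark pixels.

```bash
cat >> h.py <<'E'
def boxT(s,X):
    X=np.array(X,float).reshape(-1,3);c,n=np.cos(s[2]),np.sin(s[2])
    return np.c_[s[0]+c*X[:,0]-n*X[:,1], s[1]+n*X[:,0]+c*X[:,1], X[:,2]+(s[3] if len(s)>3 else 0)]
E
python3 - <<'E'
from h import *
from scipy.optimize import least_squares
np.set_printoptions(precision=4,suppress=True)
ps,pt=ctrl.camera("scene"),ctrl.camera("top")
M=[[-.003,.056,.155],[.101,.056,.155],[.101,-.056,.155],[-.003,-.056,.155],[-.202,.020,.124],[-.202,-.020,.124]]
T=np.array([[258,175],[340,72],[450,157],[370,262],[124,408],[170,450]])/3.7+[200,90]
S=np.array([[190,188],[135,100],[292,52],[357,133]])/4.5+[170,120]
for nm,a,b in zip(["FL","BL","BR","FR"],S,T): print(nm,*tri([(ps,a),(pt,b)]))
f=lambda s:np.r_[(proj(pt,boxT(s,M))-T).ravel(),(proj(ps,boxT(s,M[:4]))-S).ravel()]
r=least_squares(f,[.5,-.15,-.7,0],x_scale=[.1,.1,.1,.01],loss='soft_l1');s=r.x
print(s,f(s).reshape(-1,2)); np.save("box.npy",s)
for nm,t,q in [("front",(274,268),(312,232)),("rear",(203,353),(375,322))]:
    X,e=tri([(pt,np.array(t)/3.7+[200,90]),(ps,np.array(q)/4.5+[170,120])])
    for X in (X,atz(pt,np.array(t)/3.7+[200,90],.136),atz(ps,np.array(q)/4.5+[170,120],.136)):
        d=X-boxT(s,[0,0,0])[0];c,n=np.cos(s[2]),np.sin(s[2]);print(nm,X,[c*d[0]+n*d[1],-n*d[0]+c*d[1]],e)
L=[[x,y,.110] for x in(-.202,-.002) for y in(-.019,.019)]
for p,n,o,k,w in((pt,"tfit",(200,90),3.7,(140,160)),(ps,"sfit",(170,120),4.5,(170,130))):
    im=cv2.resize(p["img"][o[1]:o[1]+w[1],o[0]:o[0]+w[0]],None,fx=k,fy=k,interpolation=2)
    for u in proj(p,boxT(s,M+L)): cv2.circle(im,tuple(int(v) for v in (u-o)*k),3,(0,255,0),1)
    save(p,n+".png",im)
E
```

```text
FL [ 0.6223 -0.1137  0.1509] [np.float64(1.5549478382241866), np.float64(1.4910442195534075)]
BL [ 0.7038 -0.1769  0.1468] [np.float64(0.5160660784066996), np.float64(0.5206106890300317)]
BR [ 0.6365 -0.2626  0.15  ] [np.float64(0.03397990449794841), np.float64(0.035532683354805625)]
FR [ 0.5547 -0.2006  0.1546] [np.float64(0.9208057521207337), np.float64(0.91745905796249)]
[ 0.5887 -0.1579 -0.6453 -0.003 ] [[-1.3774 -0.6901]
 [-1.0634 -0.8395]
 [ 0.3739  0.0691]
 [-0.3432  0.0438]
 [ 1.4043  0.0601]
 [-0.0674 -2.6196]
 [ 1.8147  0.6981]
 [-0.0127 -0.706 ]
 [ 0.3646 -0.6284]
 [ 1.6327  1.0222]]
front [ 0.5513 -0.1294  0.1311] [np.float64(-0.047063180652156034), np.float64(0.00026672364998619677)] [np.float64(0.4593161295706701), np.float64(0.483447965160372)]
front [ 0.5492 -0.1296  0.136 ] [np.float64(-0.04859412447624746), np.float64(-0.0011816619809897275)] [np.float64(0.4593161295706701), np.float64(0.483447965160372)]
front [ 0.5499 -0.1243  0.136 ] [np.float64(-0.051171780383243666), np.float64(0.0035058952901326802)] [np.float64(0.4593161295706701), np.float64(0.483447965160372)]
rear [ 0.4832 -0.0762  0.1316] [np.float64(-0.1334364230627983), np.float64(0.001875231126238483)] [np.float64(0.2939820515033025), np.float64(0.32412591344965336)]
rear [ 0.4819 -0.0764  0.136 ] [np.float64(-0.13429024380389185), np.float64(0.0008669580668497906)] [np.float64(0.2939820515033025), np.float64(0.32412591344965336)]
rear [ 0.4821 -0.072   0.136 ] [np.float64(-0.13688026209819598), np.float64(0.004532098322656247)] [np.float64(0.2939820515033025), np.float64(0.32412591344965336)]
```

View pics/tfit.png

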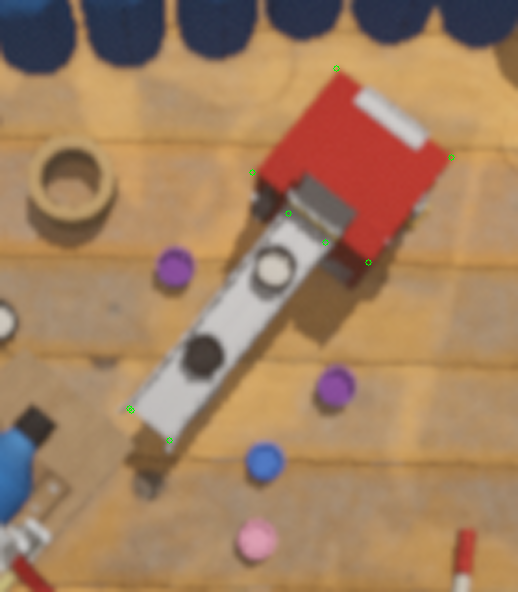

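View pics/sfit.png

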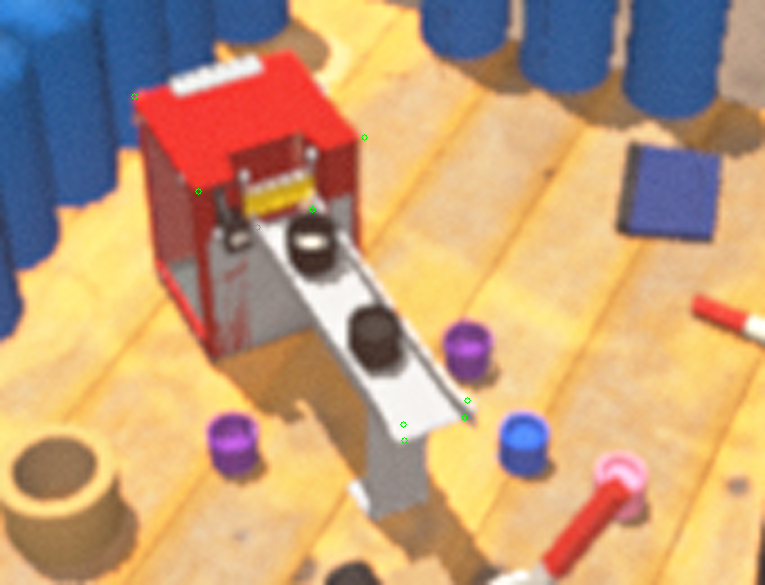

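>>> {"method": "play_rows", "body": {
  "twist": [
    [0, 0, 0.09],
    [0, 0, 0.09],
    [0, 0, 0.09],
    [0, 0, 0.09],
    [0, 0, 0.09],
    [0, 0, 0.09],
    [0, 0, 0.09],
    [0, 0, 0.09],
    [0, 0, 0.09],
    [0, 0, 0.09],
    [0, 0, 0.09],
    [0, 0, 0.09]
  ],
  "travel": [
    [0, 0, 0.8],
    [0, 0, 0.8],
    [0.2, 0.3, 0.3],
    [0.45, 0.6, 0],
    [0.45, 0.6, 0],
    [0.45, 0.6, 0],
    [0.45, 0.6, 0],
    [0.45, 0.6, 0],
    [0.45, 0.6, 0],
    [0.45, 0.6, 0],
    [0.45, 0.6, 0],
    [0.45, 0.6, 0]
  ],
  "grip": [1, 1, 1, 1, 1, 1, 1, 1, 1, 1, 1, 1]
}}

```text
time_s: 2.95
ee_pos: [0.3902, -0.2343, 0.3087]
eef_rot: [-1.571, -0.0, -1.112]
force: [0.4, -0.3, -0.4]
grip_width: 0.0022
```

>>> {"method": "play_rows", "body": {
  "twist": [
    [0, 0, 0.07],
    [0, 0, 0.07],
    [0, 0, 0.07],
    [0, 0, 0.07],
    [0, 0, 0.015],
    [0, 0, 0]
  ],
  "travel": [
    [0.4, 0.6, 0],
    [0.4, 0.6, 0],
    [0.4, 0.6, 0],
    [0.4, 0.6, 0],
    [0.3, 0.5, 0],
    [0, 0, 0]
  ],
  "grip": [1, 1, 1, 1, 1, 1]
}}

```text
time_s: 3.55
ee_pos: [0.4856, -0.0883, 0.3082]
eef_rot: [-1.571, 0.0, -0.65]
force: [0.8, -0.6, 0.2]
grip_width: 0.0008
```

```bash
python3 - <<'E'
from h import *
np.set_printoptions(precision=4,suppress=True)
o=ctrl.get_obs();print(o["ee_pos"],o["eef_rot"],o["qpos"])
p=ctrl.camera("wrist");s=np.load("box.npy")
import pickle;pickle.dump(p,open("w1.pkl","wb"))
im=cv2.resize(p["img"],(800,600));
L=[[x,y,.110] for x in(-.202,-.002) for y in(-.019,.019)]+[[-.202,y,.124] for y in(-.02,.02)]+[[-.003,y,.155] for y in(-.056,.056)]
for u in proj(p,boxT(s,L)): cv2.circle(im,tuple(int(v*1.5625) for v in u),4,(0,255,0),1)
save(p,"w1.png",im)
E
```

```text
[ 0.4856 -0.0883  0.3082] [-1.5706  0.0005 -0.65  ] [-0.2544  0.115   1.525   0.0004  1.5019 -1.1752]
```

View pics/w1.png

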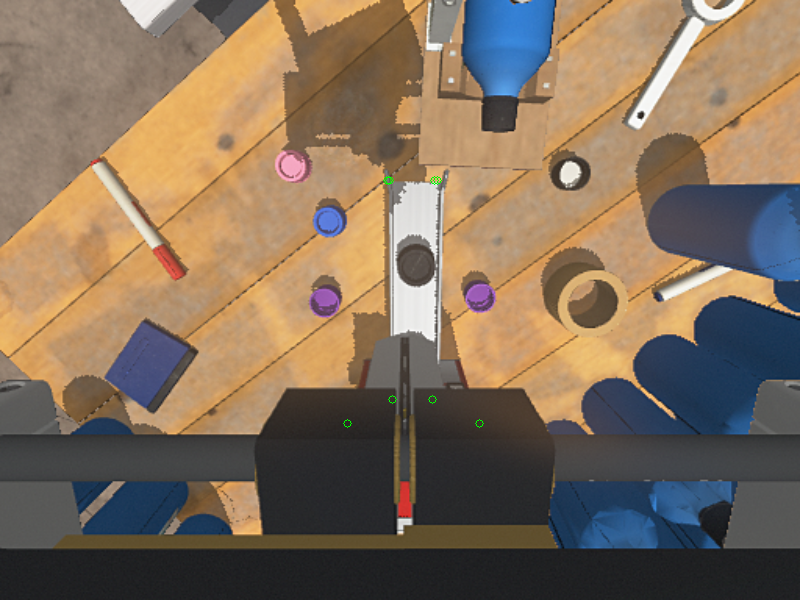

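The wrist view shows the lane vertical at columns 390–443, with the rear cap at (416,264) and the closed fingers around (405,340). I'll now measure the lane edges.

```bash
python3 - <<'E'
from h import *
import pickle
np.set_printoptions(precision=1,suppress=True,linewidth=200)
p=pickle.load(open("w1.pkl","rb"));g=p["img"]
print(np.arange(244,292))
for r in (120,130,140,190,200,210): print(r,g[r,244:292].mean(1).astype(int))
save(p,"w1z.png",cv2.resize(g[100:225,225:305],None,fx=4.8,fy=4.8,interpolation=cv2.INTER_NEAREST))
E
```

```text
[244 245 246 247 248 249 250 251 252 253 254 255 256 257 258 259 260 261 262 263 264 265 266 267 268 269 270 271 272 273 274 275 276 277 278 279 280 281 282 283 284 285 286 287 288 289 290 291]
120 [179 110  99 104 108 126  95 121 129 126 123 123 125 114 234 228 221 218 214 216 220 218 217 217 216 218 221 222 218 219 216 220 222 221 222 132 113 114  81 217 123 172 177 174 171 172 172 173]
130 [173 179 113 106 106 122 122  89 108 235 126 222 229 226 221 220 221 218 217 220 223 221 220 219 220 221 223 224 222 222 221 223 224 223 223 240 132  76 213 188 157 159 163 165 167 168 171 169]
140 [171 178 115 105  99 192 226 125 229 227 220 220 222 224 223 224 223 220 221 223 225 224 221 221 222 224 226 226 224 223 223 225 227 225 227 244 120 115 222 163 158 160 161 161 162 159 159 165]
190 [165 172 108 100  98 114 232 123 238 238 232 228 230 230 232 234 234 233 233 235 233 231 231 232 234 235 236 235 233 235 238 236 236 239 255 124 131 227 137 145 153 157 161 163 165 167 165 163]
200 [168 171 111  97  97 100 229 136 240 238 233 228 230 230 233 236 235 233 235 235 234 231 231 233 234 235 235 235 234 235 237 236 238 245 134  69 203 230 110  96 101  99 163 104  88 154 159 157]
210 [100 101 101 101 100  95 223 141 240 238 233 229 230 231 235 237 240 242 241 239 237 234 234 235 236 236 237 234 234 236 237 236 239 252 142  57 208 238 119 105 111 109 107 110 107 101 177 177]
```

View pics/w1z.png

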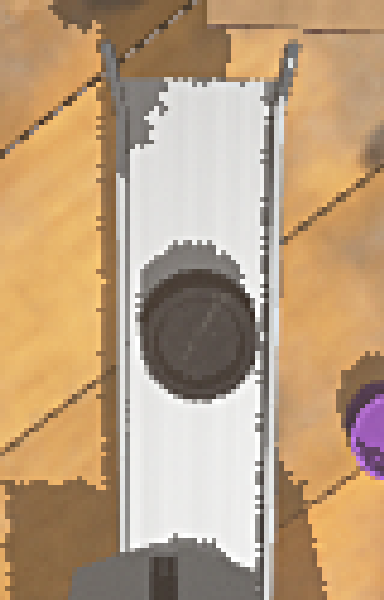

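```bash
python3 - <<'E'
from h import *
import pickle
np.set_printoptions(precision=4,suppress=True,linewidth=200)
p=pickle.load(open("w1.pkl","rb"));s=np.load("box.npy")
def inb(X):
    d=X[:2]-s[:2];c,n=np.cos(s[2]),np.sin(s[2]);return np.array([c*d[0]+n*d[1],-n*d[0]+c*d[1]])
M=[]
for r,a,b in ((140,250,282),(190,250.2,281.2),(200,250.2,280.9),(210,250.2,280.6)):
    A,B=atz(p,(a+.0,r),.124),atz(p,(b,r),.124);M.append((A+B)/2);print(r,inb(A),inb(B),inb((A+B)/2),np.linalg.norm(A-B))
M=np.array(M);d=M[-1]-M[0];print("yaw",np.arctan2(d[1],d[0]))
for z in(.13,.136): print("rear",inb(atz(p,(266.3,169.8),z)),atz(p,(266.3,169.8),z))
e=[atz(p,(u/4.8+225,80/4.8+100),.110) for u in(125,265)];print("entry floor",[inb(x) for x in e])
o=[.4856,-.0883];print("tcp",inb(np.array(o)))
E
```

```text
140 [-0.172  -0.0178] [-0.1718  0.0229] [-0.1719  0.0025] 0.040685467257979835
190 [-0.1065 -0.0184] [-0.1063  0.0229] [-0.1064  0.0023] 0.04120641120391274
200 [-0.0927 -0.0185] [-0.0924  0.0227] [-0.0925  0.0021] 0.041182158133917096
210 [-0.0786 -0.0187] [-0.0784  0.0225] [-0.0785  0.0019] 0.041157455873524915
yaw -0.6524432898377488
rear [-0.1346  0.0028] [ 0.4829 -0.0747  0.13  ]
rear [-0.1356  0.0027] [ 0.482  -0.0742  0.136 ]
entry floor [array([-0.2008, -0.0165]), array([-0.2007,  0.0213])]
tcp [-0.1242 -0.0064]
```

```bash
python3 - <<'E'
from h import *
np.set_printoptions(precision=4,suppress=True,linewidth=200)
s=np.load("box.npy");o=boxT(s,[.0005,.0014,0])[0];b=np.array([o[0],o[1],-.652]);np.save("box2.npy",b);print(b)
t=ctrl.get_obs()["ee_pos"]
for x in(-.215,-.185,-.0915,.002): X=boxT(b,[x,0,0])[0];print(x,X,(X-t)/.05)
print(ctrl.tip_reach, "dir/unit",np.cos(-.652),np.sin(-.652))
E
```

```text
[ 0.5899 -0.1571 -0.652 ]
-0.215 [ 0.419  -0.0266  0.    ] [-1.3179  1.26   -6.1644]
-0.185 [ 0.4429 -0.0448  0.    ] [-0.841   0.8959 -6.1644]
-0.0915 [ 0.5172 -0.1016  0.    ] [ 0.6454 -0.2388 -6.1644]
0.002 [ 0.5915 -0.1583  0.    ] [ 2.1318 -1.3734 -6.1644]
0.008 dir/unit 0.7948718343774324 -0.6067773618992848
```

>>> {"method": "play_rows", "body": {
  "twist": [
    [0, 0, 0],
    [0, 0, 0],
    [0, 0, 0],
    [0, 0, 0],
    [0, 0, 0],
    [0, 0, 0],
    [0, 0, 0],
    [0, 0, 0]
  ],
  "travel": [
    [0.16, -0.06, -0.4],
    [0.16, -0.06, -0.5],
    [0.16, -0.06, -0.5],
    [0.165, -0.06, -0.5],
    [0, 0, -0.5],
    [0, 0, -0.46],
    [0, 0, 0],
    [0, 0, 0]
  ],
  "grip": [1, 1, 1, 1, 1, 1, 1, 1]
}}

```text
time_s: 4.4
ee_pos: [0.5168, -0.1034, 0.1662]
eef_rot: [-1.571, -0.0, -0.655]
force: [-0.5, -0.3, 1.1]
grip_width: 0.0004
```

```bash
cat > look.py <<'E'
from h import *
import sys,pickle
np.set_printoptions(precision=4,suppress=True,linewidth=200)
k=sys.argv[1]; b=np.load("box2.npy")
o=ctrl.get_obs();t=o["ee_pos"];d=t[:2]-b[:2];c,n=np.cos(b[2]),np.sin(b[2])
print(o["time_s"],"tcp",t,o["eef_rot"],"box xy",c*d[0]+n*d[1],-n*d[0]+c*d[1],"F",o["force"])
ims=[]
for cam,cr in(("wrist",None),("scene",(190,140,110,80)),("top",(235,115,75,90))):
    if cam not in sys.argv[2]: continue
    p=ctrl.camera(cam);pickle.dump(p,open(f"{cam}{k}.pkl","wb"))
    if cr: x,y,w,h=cr; im=cv2.resize(p["img"][y:y+h,x:x+w],None,fx=6.5,fy=6.5,interpolation=cv2.INTER_NEAREST)
    else: im=cv2.resize(p["img"],(800,600))
    save(p,f"{cam}{k}.png",im)
E
python3 look.py 2 wrist,scene
```

```text
4.4 tcp [ 0.5168 -0.1034  0.1662] [-1.5708 -0.0003 -0.655 ] box xy -0.09075849329485405 -0.001710104451308224 F [-0.507  -0.3072  1.1146]
```

View pics/wrist2.png

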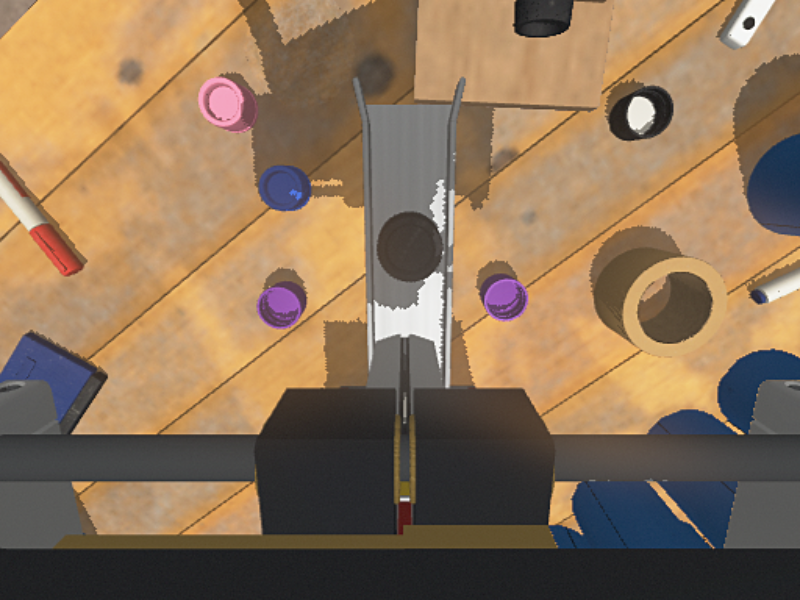

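View pics/scene2.png

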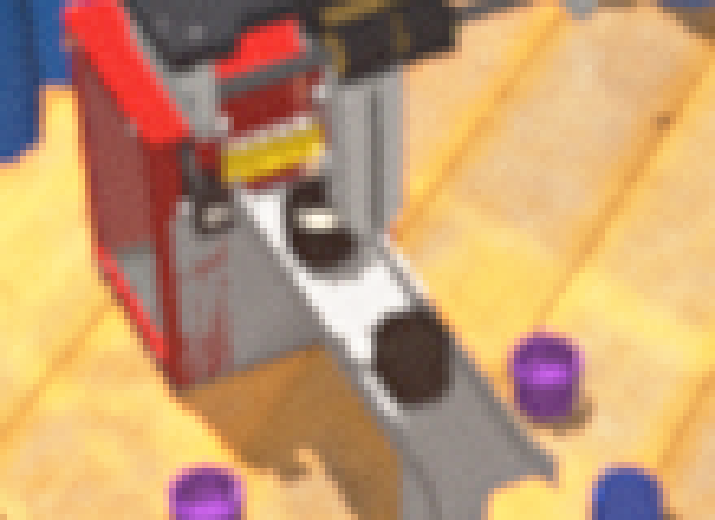

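>>> {"method": "play_rows", "body": {
  "twist": [
    [0, 0, 0.001],
    [0, 0, 0.001],
    [0, 0, 0],
    [0, 0, 0],
    [0, 0, 0],
    [0, 0, 0]
  ],
  "travel": [
    [0.025, 0.035, 0],
    [0, 0, -0.1],
    [0, 0, -0.25],
    [0, 0, -0.25],
    [0, 0, -0.2],
    [0, 0, 0]
  ],
  "grip": [1, 1, 1, 1, 1, 1]
}}

```text
time_s: 5.1
ee_pos: [0.5173, -0.1007, 0.1235]
eef_rot: [-1.572, 0.003, -0.651]
force: [-0.2, -0.3, -0.7]
grip_width: 0.0007
```

```bash
python3 look.py 3 wrist,scene,top
```

```text
5.1 tcp [ 0.5173 -0.1007  0.1235] [-1.572   0.0029 -0.6509] box xy -0.09195851627542806 0.0006801204850260117 F [-0.1643 -0.3354 -0.7139]
```

View pics/wrist3.png

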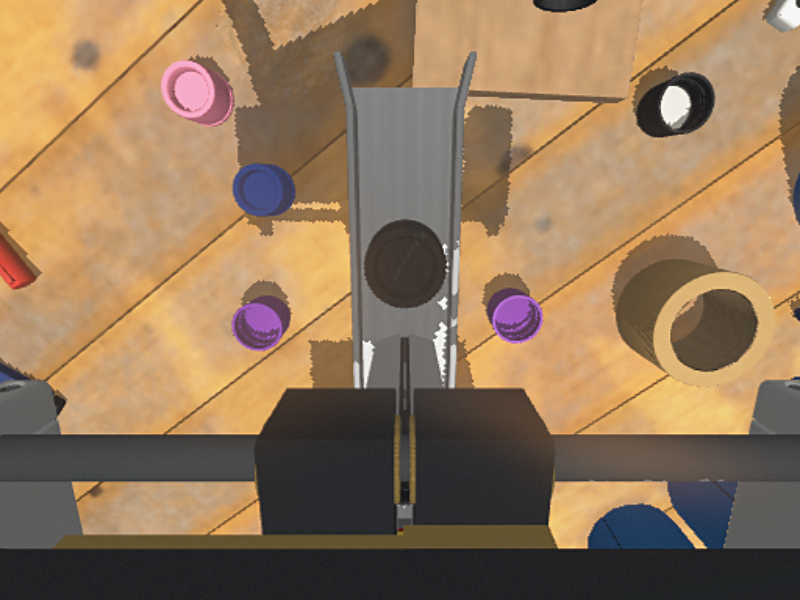

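View pics/scene3.png

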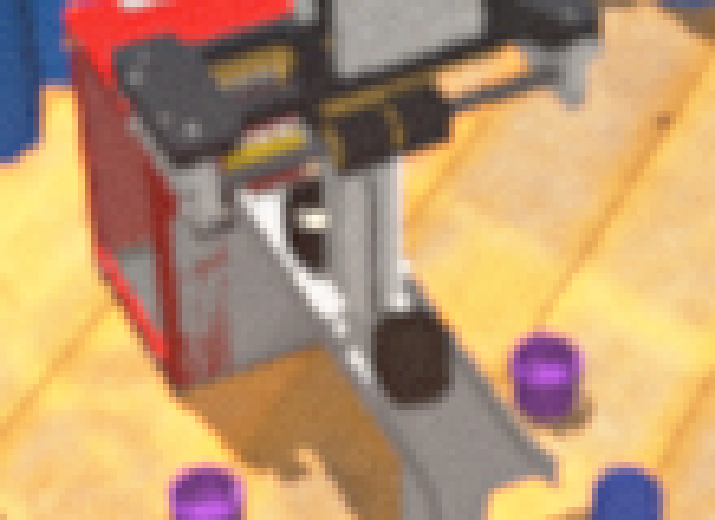

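View pics/top3.png

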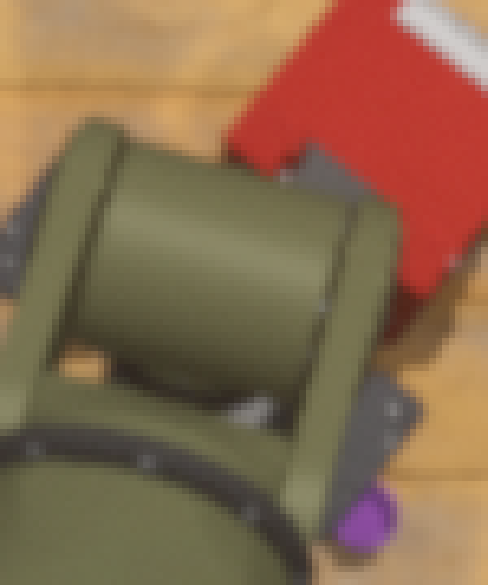

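>>> {"method": "play_rows", "body": {
  "twist": [
    [0, 0, 0],
    [0, 0, 0],
    [0, 0, 0],
    [0, 0, 0],
    [0, 0, 0],
    [0, 0, 0],
    [0, 0, 0],
    [0, 0, 0],
    [0, 0, 0],
    [0, 0, 0],
    [0, 0, 0],
    [0, 0, 0]
  ],
  "travel": [
    [0.064, -0.049, 0],
    [0.095, -0.073, 0],
    [0.119, -0.091, 0],
    [0.119, -0.091, 0],
    [0.119, -0.091, 0],
    [0.135, -0.103, 0],
    [0.135, -0.103, 0],
    [0.135, -0.103, 0],
    [0.135, -0.103, 0],
    [0.135, -0.103, 0],
    [0.119, -0.091, 0],
    [0.095, -0.073, 0]
  ],
  "grip": [1, 1, 1, 1, 1, 1, 1, 1, 1, 1, 1, 1]
}}

```text
time_s: 6.45
ee_pos: [0.5888, -0.1551, 0.1254]
eef_rot: [-1.571, 0.0, -0.651]
force: [-0.4, -0.5, 0.2]
grip_width: 0.0007
```

```bash
python3 look.py 4 wrist,scene
```

```text
6.45 tcp [ 0.5888 -0.1551  0.1254] [-1.5708  0.     -0.6509] box xy -0.002113074295431989 0.0009108602506692516 F [-0.413  -0.5214  0.1866]
```

View pics/wrist4.png

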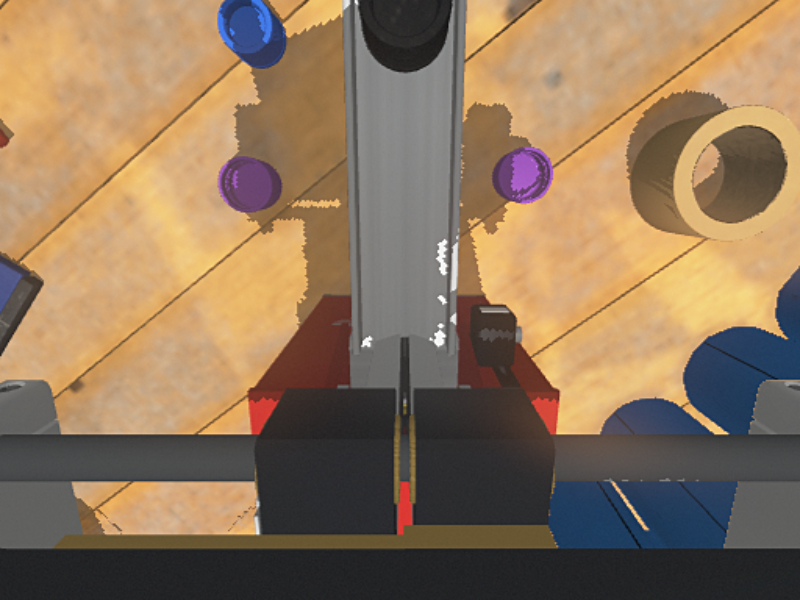

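View pics/scene4.png

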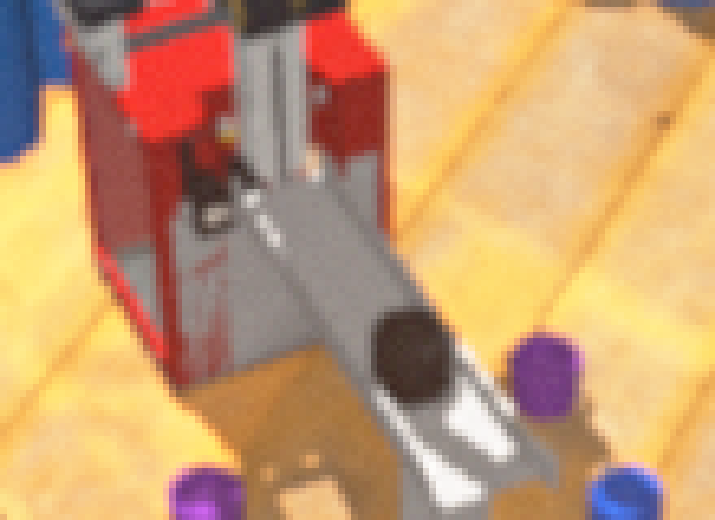

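>>> {"method": "play_rows", "body": {
  "twist": [
    [0, 0, 0],
    [0, 0, 0],
    [0, 0, 0],
    [0, 0, 0]
  ],
  "travel": [
    [0.025, -0.019, 0],
    [0.024, -0.018, 0],
    [0, 0, 0],
    [0, 0, 0]
  ],
  "grip": [1, 1, 1, 1]
}}

```text
time_s: 6.95
ee_pos: [0.5907, -0.1565, 0.1255]
eef_rot: [-1.571, -0.0, -0.651]
force: [-0.5, -0.1, -0.7]
grip_width: 0.0003
```

>>> {"method": "play_rows", "body": {
  "twist": [
    [0, 0, 0],
    [0, 0, 0],
    [0, 0, 0],
    [0, 0, 0],
    [0, 0, 0],
    [0, 0, 0],
    [0, 0, 0]
  ],
  "travel": [
    [-0.08, 0.061, 0],
    [-0.159, 0.121, 0],
    [-0.2, 0.152, 0],
    [-0.24, 0.182, 0],
    [-0.24, 0.182, 0],
    [-0.1, 0.076, 0],
    [0, 0, 0]
  ],
  "grip": [1, 1, 1, 1, 1, 1, 1]
}}

```text
time_s: 7.65
ee_pos: [0.5394, -0.1173, 0.1258]
eef_rot: [-1.571, -0.0, -0.65]
force: [0.0, 0.2, -0.3]
grip_width: 0.0005
```

```bash
python3 look.py 5 wrist,scene
```

```text
7.65 tcp [ 0.5394 -0.1173  0.1258] [-1.5707 -0.0003 -0.6503] box xy -0.0643267527759984 0.0009408283485482748 F [ 0.016   0.2492 -0.2753]
```

View pics/scene5.png

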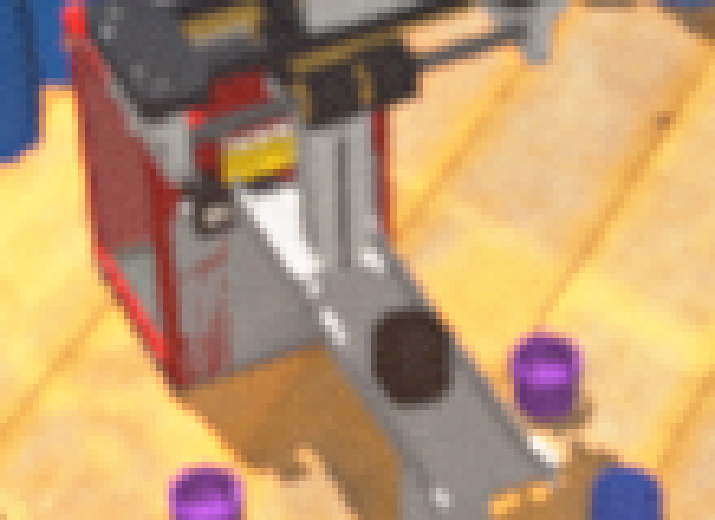

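View pics/wrist5.png

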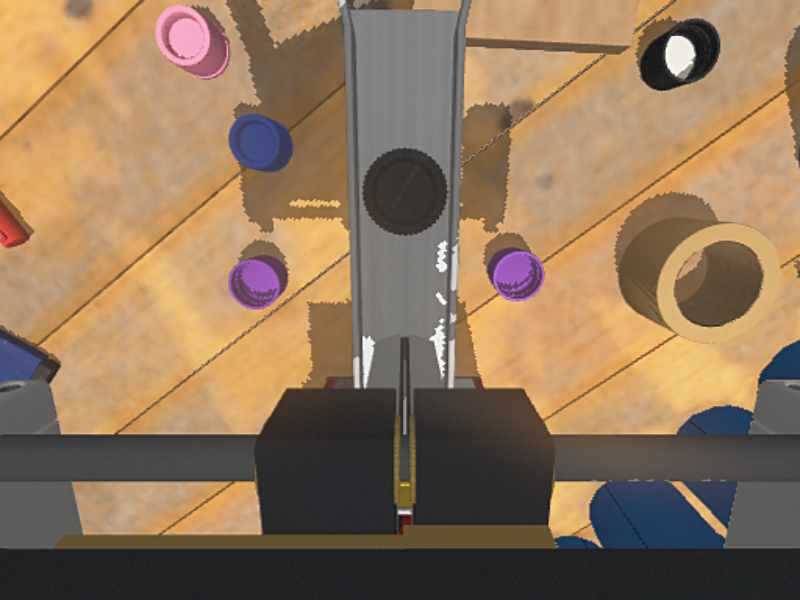

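>>> {"method": "play_rows", "body": {
  "twist": [
    [0, 0, 0],
    [0, 0, 0],
    [0, 0, 0],
    [0, 0, 0],
    [0, 0, 0],
    [0, 0, 0],
    [0, 0, 0],
    [0, 0, 0],
    [0, 0, 0],
    [0, 0, 0]
  ],
  "travel": [
    [0, 0, 0.25],
    [0, 0, 0.4],
    [0, 0, 0.35],
    [-0.2, 0.153, 0],
    [-0.36, 0.275, 0],
    [-0.4, 0.305, 0],
    [-0.4, 0.305, 0],
    [-0.3, 0.229, 0],
    [-0.1, 0.077, 0],
    [0, 0, 0]
  ],
  "grip": [1, 1, 1, 1, 1, 1, 1, 1, 1, 1]
}}

```text
time_s: 8.75
ee_pos: [0.4521, -0.0506, 0.1762]
eef_rot: [-1.57, -0.001, -0.65]
force: [0.7, -0.2, 0.2]
grip_width: 0.0003
```

```bash
python3 look.py 6 wrist,scene
```

```text
8.75 tcp [ 0.4521 -0.0506  0.1762] [-1.5703 -0.001  -0.6504] box xy -0.17415428079078452 0.0010286949856059546 F [ 0.7383 -0.1999  0.2084]
```

View pics/wrist6.png

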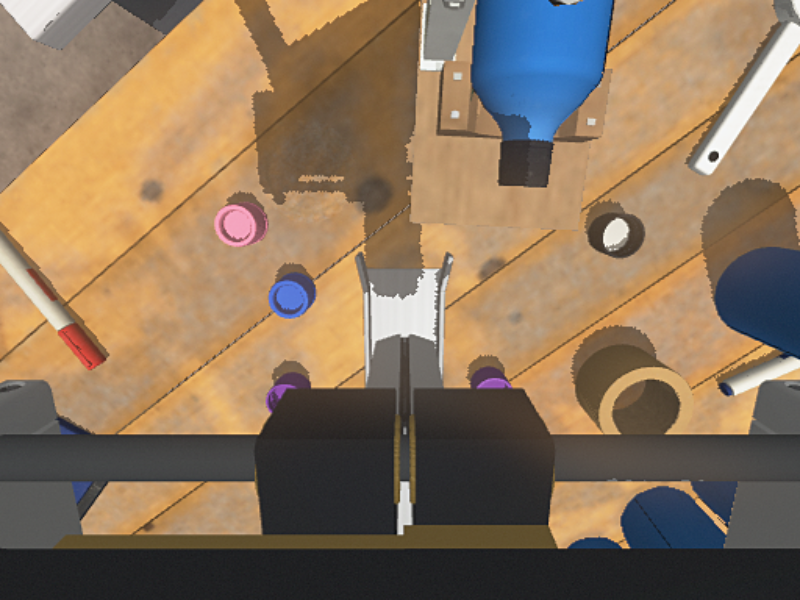

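View pics/scene6.png

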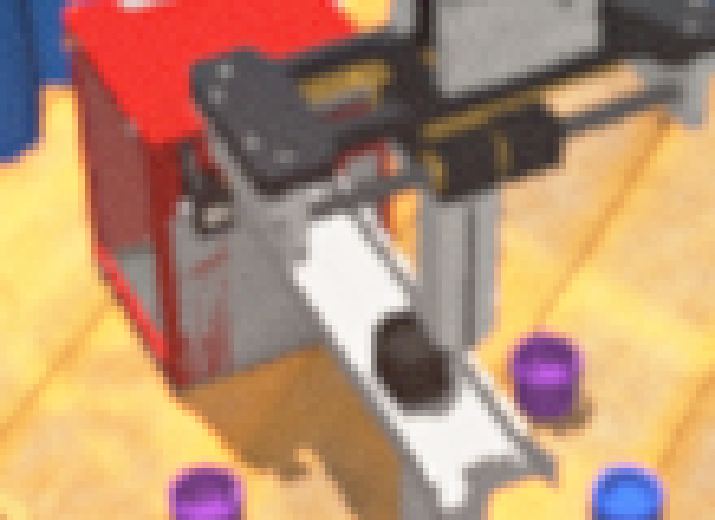

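>>> {"method": "play_rows", "body": {
  "twist": [
    [0, 0, 0],
    [0, 0, 0],
    [0, 0, 0],
    [0, 0, 0],
    [0, 0, 0],
    [0, 0, 0]
  ],
  "travel": [
    [0, 0, -0.2],
    [0, 0, -0.3],
    [0, 0, -0.3],
    [0, 0, -0.15],
    [0, 0, -0.08],
    [0, 0, 0]
  ],
  "grip": [1, 1, 1, 1, 1, 1]
}}

```text
time_s: 9.45
ee_pos: [0.4518, -0.0507, 0.1236]
eef_rot: [-1.571, 0.001, -0.651]
force: [0.4, -0.7, 0.0]
grip_width: 0.0004
```

```bash
python3 look.py 7 wrist,scene
```

```text
9.45 tcp [ 0.4518 -0.0507  0.1236] [-1.5711  0.0007 -0.651 ] box xy -0.1743280604647262 0.0007468453965036731 F [ 0.4342 -0.681   0.0193]
```

View pics/wrist7.png

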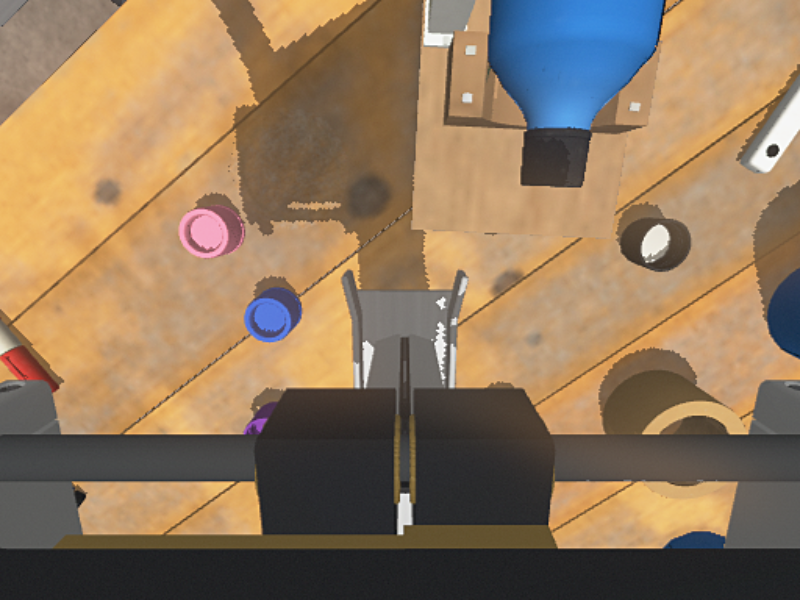

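View pics/scene7.png

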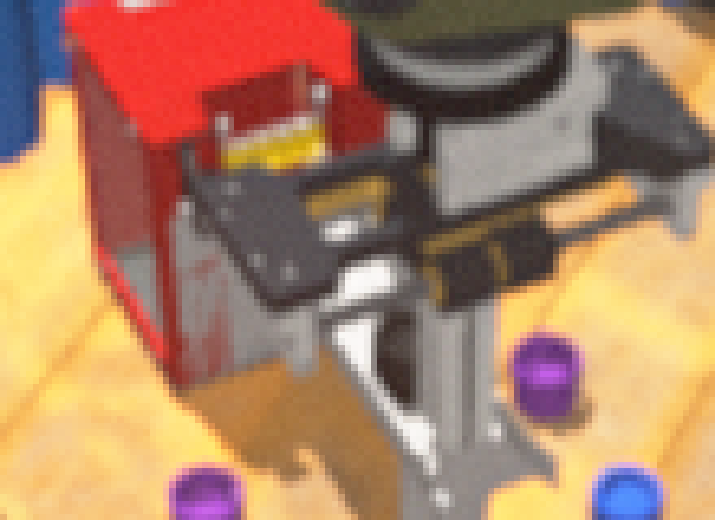

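>>> {"method": "play_rows", "body": {
  "twist": [
    [0, 0, 0],
    [0, 0, 0],
    [0, 0, 0],
    [0, 0, 0],
    [0, 0, 0],
    [0, 0, 0],
    [0, 0, 0],
    [0, 0, 0],
    [0, 0, 0],
    [0, 0, 0],
    [0, 0, 0],
    [0, 0, 0]
  ],
  "travel": [
    [0.08, -0.061, 0],
    [0.095, -0.073, 0],
    [0.119, -0.091, 0],
    [0.143, -0.109, 0],
    [0.159, -0.121, 0],
    [0.159, -0.121, 0],
    [0.159, -0.121, 0],
    [0.159, -0.121, 0],
    [0.159, -0.121, 0],
    [0.159, -0.121, 0],
    [0.143, -0.109, 0],
    [0.111, -0.085, 0]
  ],
  "grip": [1, 1, 1, 1, 1, 1, 1, 1, 1, 1, 1, 1]
}}

```text
time_s: 10.75
ee_pos: [0.5347, -0.1138, 0.1239]
eef_rot: [-1.571, 0.0, -0.651]
force: [-0.6, 0.6, 0.1]
grip_width: 0.0004
```

```bash
python3 look.py 8 scene,wrist
```

```text
10.75 tcp [ 0.5347 -0.1138  0.1239] [-1.5708  0.     -0.6509] box xy -0.07018951319043774 0.0008816340941562792 F [-0.5648  0.5585  0.0675]
```

View pics/scene8.png

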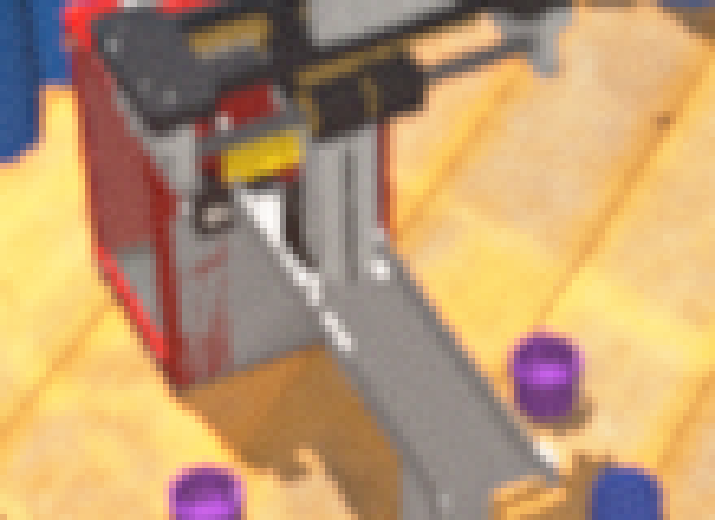

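View pics/wrist8.png

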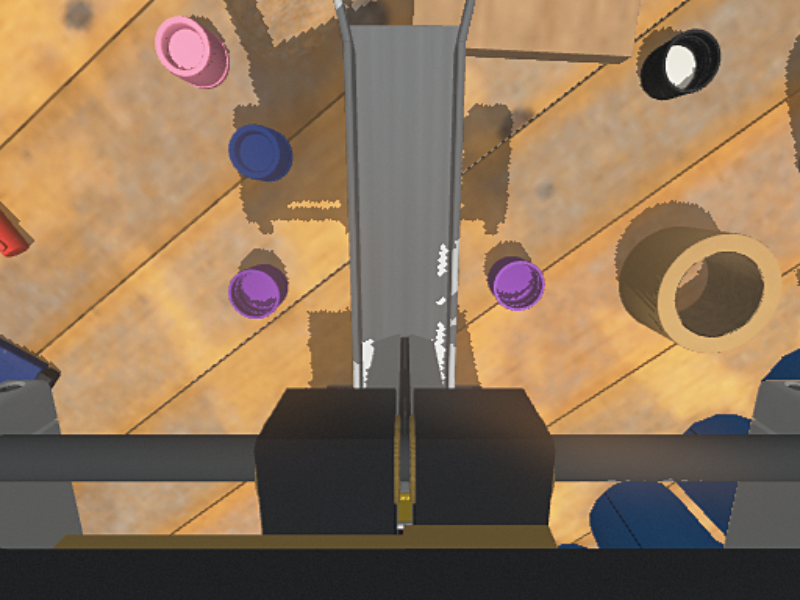

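>>> {"method": "play_rows", "body": {
  "twist": [
    [0, 0, 0],
    [0, 0, 0],
    [0, 0, 0],
    [0, 0, 0],
    [0, 0, 0],
    [0, 0, 0],
    [0, 0, 0],
    [0, 0, 0],
    [0, 0, 0],
    [0, 0, 0],
    [0, 0, 0],
    [0, 0, 0]
  ],
  "travel": [
    [0.064, -0.049, 0.01],
    [0.095, -0.073, 0.01],
    [0.119, -0.091, 0],
    [0.135, -0.103, 0],
    [0.135, -0.103, 0],
    [0.135, -0.103, 0],
    [0.135, -0.103, 0],
    [0.119, -0.091, 0],
    [0.095, -0.073, 0],
    [0.056, -0.042, 0],
    [0.032, -0.024, 0],
    [0, 0, 0]
  ],
  "grip": [1, 1, 1, 1, 1, 1, 1, 1, 1, 1, 1, 1]
}}

```text
time_s: 12.05
ee_pos: [0.5901, -0.1561, 0.1249]
eef_rot: [-1.571, 0.0, -0.651]
force: [0.1, 0.8, -0.0]
grip_width: 0.0006
```

```bash
python3 look.py 9 scene
```

```text
12.05 tcp [ 0.5901 -0.1561  0.1249] [-1.5709  0.0001 -0.6508] box xy -0.00047888533524230827 0.0008966773018535029 F [ 0.1492  0.8023 -0.0394]
```

View pics/scene9.png

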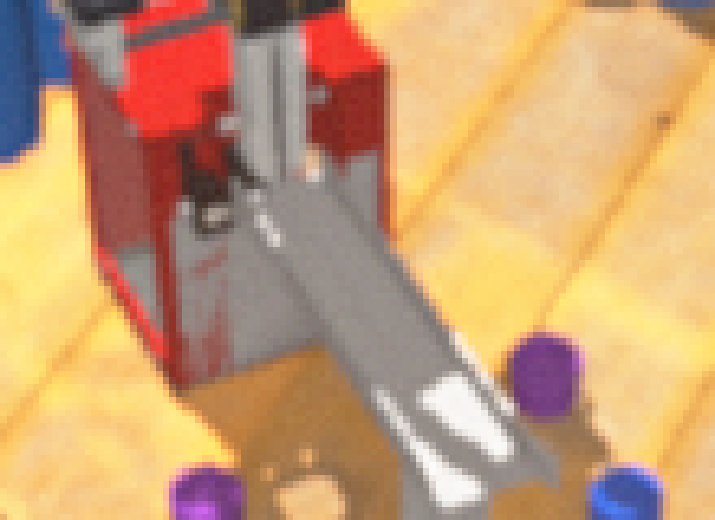

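Same final depth as for the first cap, with no contact force. Drawing back clear, then up.

>>> {"method": "play_rows", "body": {
  "twist": [
    [0, 0, 0],
    [0, 0, 0],
    [0, 0, 0],
    [0, 0, 0],
    [0, 0, 0],
    [0, 0, 0],
    [0, 0, 0],
    [0, 0, 0],
    [0, 0, 0],
    [0, 0, 0],
    [0, 0, 0],
    [0, 0, 0]
  ],
  "travel": [
    [-0.08, 0.061, 0],
    [-0.159, 0.121, 0],
    [-0.2, 0.152, 0],
    [-0.24, 0.182, 0],
    [-0.24, 0.182, 0],
    [-0.24, 0.182, 0],
    [-0.24, 0.182, 0.2],
    [-0.24, 0.182, 0.5],
    [-0.2, 0.15, 0.8],
    [-0.1, 0.1, 0.8],
    [0, 0, 0.5],
    [0, 0, 0]
  ],
  "grip": [1, 1, 1, 1, 1, 1, 1, 1, 1, 1, 1, 1]
}}

```text
time_s: 13.3
ee_pos: [0.4934, -0.081, 0.2686]
eef_rot: [-1.568, -0.006, -0.65]
force: [0.4, 0.5, -0.9]
grip_width: 0.0003
```

```bash
python3 look.py 10 scene,wrist; python3 - <<'E'
from h import *
import pickle
p=pickle.load(open("scene10.pkl","rb"));save(p,"s10f.png")
p=ctrl.camera("top");save(p,"t10f.png")
E
```

```text
13.3 tcp [ 0.4934 -0.081   0.2686] [-1.5683 -0.0058 -0.6503] box xy -0.12290076768501373 0.0018987635045488518 F [ 0.3651  0.5398 -0.8956]
```

View pics/scene10.png

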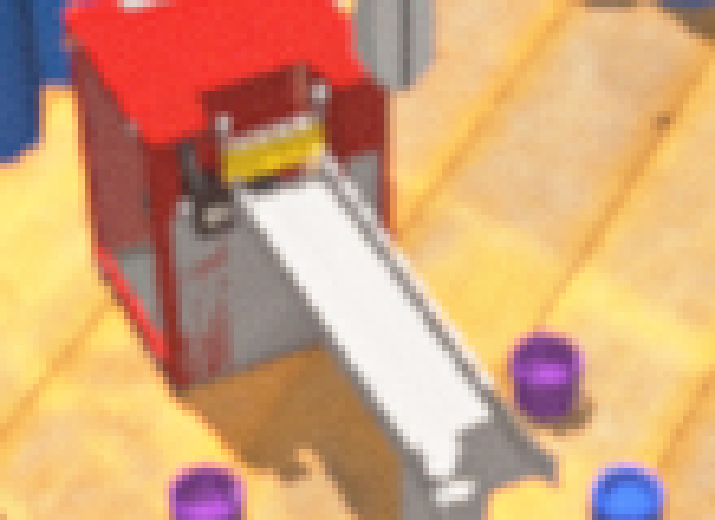

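View pics/s10f.png

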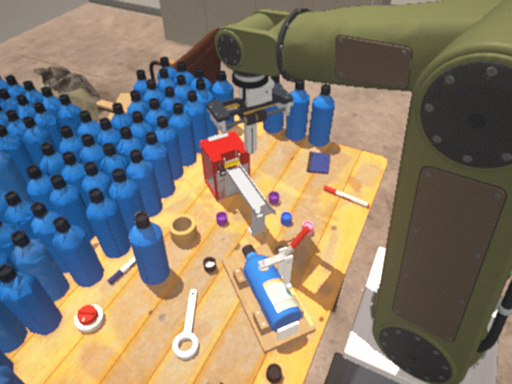

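View pics/wrist10.png

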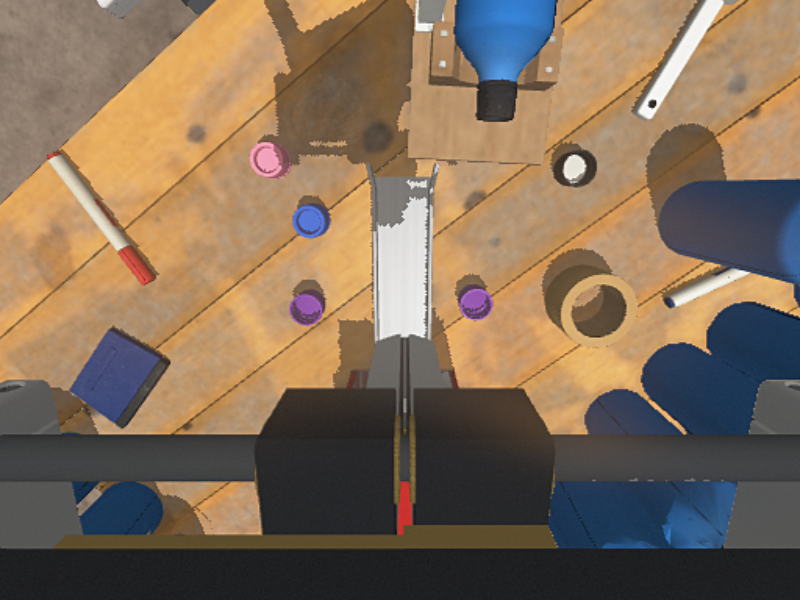

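View pics/t10f.png

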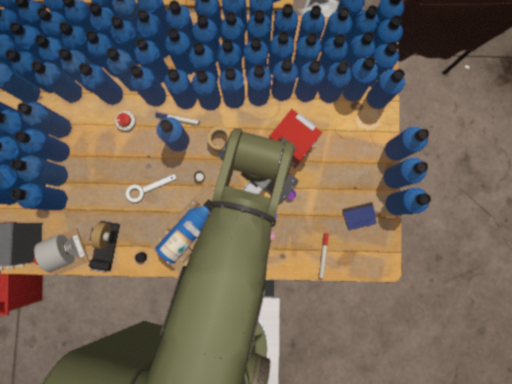

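The lane is empty and the yellow flap hangs shut, at about (232,164) in `scene`. The bystanders are where they stood and the arm is clear. Handing in.

```bash
python3 - <<'E'
from station import ctrl
print(ctrl.hand_in())
E
```

```text
the job is handed in; nothing more can be done
None
```

I pushed both caps along the lane and through the flap with the closed fingertips, the front one first and then the rear one. After each push I drew straight back so the flap could fall shut. The job took about 13 s of robot time, and the wrist forces I read between moves stayed at about 1 N.

**Last checks:** The pictures after the final retreat show the lane empty, the flap hanging shut, the other things where they were, and the arm clear of the box.

**Not confirmed:** I could not see either cap inside the box. That they dropped in follows from the empty lane, the shut flap and a fingertip front about 8 mm past the flap pivots. I also could not see whether the counter took one swing per cap.

**One disagreement:** My first lane fit from the fixed cameras was about 2–3 mm off sideways from the wrist view. I corrected for it before lowering the fingers into the lane, and they were centred there.

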